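# Hang the tile gauge back on its peg

## Task

The tile scribing is finished: throw the jig's toggle clamp over fully open, take out the long steel gauge with the ring end, and hang it by its eye on the free upward-slanting peg of the rack. Push the ring home to the foot of the peg, so that the gauge hangs down close to the rail, leave the clamp open, and do not disturb the other things on the bench.

Things in the scene. Friction and masses are not known exactly. Their poses are not given: they have to be found in the camera images.
- gauge: the gauge: flat plain steel bar, 7 mm thick, 200 mm long, with a big round ring at one end; 0.2 to 0.4 kg. Origin on the underside; x along the bar to the ring, z up (top face z = 7). The bar is 44 mm wide (y) from x = -86 to 50 mm; centre of mass near x = 16. At the start it lies flat in the jig, underside 55 mm above the table, its tail pressed down by the clamp at x = -70
- eye (a point): centre of the gauge's eye, a 25 mm hole in the ring (68 mm outside), at x = 80 mm of the gauge, mid thickness; axes as the gauge's
- jig: scribing jig, fixed: stone block 250 x 120 x 30 mm, origin on the table on its middle line. The gauge starts with its origin above the jig's and axes parallel, on a rest 30 mm wide on this line (both long edges overhang it, 25 mm above the stone), tail against a low stop (67 mm high). A toggle clamp stands at the +y side, at x = -70 mm
- clamp (a joint): angle of the clamp's handle (rad): 0 = clamped, handle upright; 1.45 = fully open, handle tipped over nearly level to the jig's +y, pressing arm upright and clear of the gauge. A spring resists (about 3 N at the grip) up to dead centre, about 0.33 rad; beyond it drives the handle open by itself and keeps it there
- clamp_handle (a point): on the middle line of the clamp handle's round black grip (16 mm thick), 10 mm below its top end, 100 mm from the hinge; upright it is 185 mm above the table. The grip reaches from 35 to 110 mm above the hinge. Beside it on the gauge's side, above the arm (92 mm above the table), is free space to push it from there towards the jig's +y
- clamp_hinge (a point): the clamp handle's hinge, 85 mm above the table, at x = -70, y = 84 mm of the jig; hinge axis along the jig's x; axes as the jig's
- holder: slotted dark steel plate of the free peg, 84 mm wide, 44 mm high, fixed on the level plywood rail of a rack (rail 270 mm wide, 50 mm high, face 5 mm behind the plate's front, top 223 mm above the table). Origin: middle of its front face, 200 mm above the table; x level into the rail (away from the robot), y along the rail, z up. The peg's root was set by hand anywhere from y = -16 to +16 mm: look or feel for it
- peg_tip_mid (a point): where the peg's tip would be if the peg stood in the middle of the slot; the true tip is up to 16 mm to either side along the holder's y. Steel peg 16 mm thick, round end, 60 mm long from root (x = 0, z = 0 of the holder) to tip, rising 30 degrees out from the rail (-x and up), no sideways lean. The ring goes on only with the eye's axis within about 30 degrees of the peg's
- hung_scraper: the rack's other place, 130 mm to one side of the free one: a wide scraper already hanging there (fixed, 50 mm wide, reaches 150 mm down and 40 mm out). Origin and axes as the holder's
- hammer: bystander: hammer; origin under its middle
- water_bottle: bystander: clear water bottle, 64 mm across, 190 mm tall; origin under its middle
- tea_glass: bystander: tea glass, 64 mm across, 85 mm tall; origin under its middle
- tile_stack: bystander: stack of five square clay tiles, 100 x 100 x 60 mm; origin under its middle
- loose_tile: bystander: one square clay tile, 95 x 95 x 12 mm, lying flat; origin under its middle
- chisel: bystander: chisel with a wooden handle, 200 mm long, lying flat; origin under its middle
- brush: bystander: hand brush, lying flat; origin under its middle
Mind the look-alikes: they are no part of the job. Several things have the shape of the gauge; the one meant has the colours described above.

How it is judged:
By the outcome, as a careful person would: the job done as asked, in the order asked, and still so for the second after the job is handed in, with the robot touching nothing.
It also fails if it takes over 61 s, if anything falls off the work surface, if the arm or the gripper's body presses on something with over 40 N, if the wrist force passes 120 N, or if a joint passes its speed limit or range.

## Robot

A 6-joint arm with a two-finger parallel gripper is mounted at the origin on the work surface. World frame = base frame: x ahead of the robot, y to its left, z up, the work surface at z = 0. Lengths are in m, angles in rad, forces in N, time in s.
With the tool pointing down it reaches from about 0.225 to 0.875 m from the base axis. Payload 3.4 kg.
Tool frame: the origin (TCP) lies at the very end of the fingers, on their centre line; the grasp point (between the pads) lies 19 mm behind it; z points along the fingers, y is the direction in which the jaws open and shut (so a half turn about z gives the same grasp; the last joint's range is limited). The gripper opens to 85 mm and grips with 20 to 120 N. Pads are 22 mm wide; open, the fingers measure 114 mm over their backs; the gripper's body (76 mm by 85 mm) begins 54 mm behind the grasp point. The pads swing forward as they close: fully open they stand 13 mm farther back than shut.
Start: joints at [1.208, 0.276, 1.505, -0, 1.361, -0.121], TCP at [0.138, 0.558, 0.231] pointing down, gripper open.
Joint ranges: [-2.89, 2.89], [-0.75, 2.08], [0.22, 2.7], [-1.18, 4.32], [0.11, 2.71], [-2.7, 2.7]. Speed limits (rad/s): [2.57, 2.57, 3.14, 3.14, 3.14, 3.14].

## Interface

Orientations are given as a unit quaternion [w, x, y, z].
In Python, from rig import manip gives the robot as it stands. The module is installed in compiled form; this text tells all that it offers.
- The arm moves only by the tool carry_out, never from a script. Its argument "moves" is one flat list of numbers, 5 for each row, row after row: the opening in per cent of the stroke, from 0 (shut) to 100 (fully open), then the shift along the world's x, y, z in cm, then the turn about the world's z in rad. A call has exactly 10 rows; each row shifts and turns the commanded pose from where the row before left it; what a row does not reach is not made up. A row lasts 1/10 s, in which the tool goes at most 50 mm and 8.59 degrees, less where a joint would pass 70% of its speed; a pose out of reach is approached as far as the arm can. A call is refused whole if a number of a shift passes 5 or a number of a turn 0.15, either way. A call with a gripper value outside its range is refused whole. The fingers move at their own pace and stop on an object; "squeeze" is the grip in N (left out, the last holds). Time passes only in rows, so rows that do not move let the fingers close, or fill a call up. It gives the time, the measured TCP pose, the force and the opening at its end, in the units of the state.
- manip.get_state(): the state, without advancing time (a new reading comes with each control period).
- manip.get_image(name): name is "side" or "top" or "wrist"; returns the picture (384x512x3 uint8, red, green, blue); there is no depth.
- manip.camera_info(name): a dict with "fov_y" (degrees; the focal length in pixels is half the picture's height over the tangent of half this angle, whatever the lens; pixels are square), "cx", "cy" (the principal point, pixels), "rvec" (rotation vector, rad) and "tvec" (3), from world to camera coordinates, as OpenCV has them; the wrist camera has in their place "hand_eye" (4x4, takes a point from camera to tool coordinates, whose origin is the TCP and whose axes are the flange's). Camera axes: x right, y down, z forward; pixel columns grow to the right and rows downward; lengths in m; the calibration is good to about 2 mm. A picture is of the moment at which its call begins: read the wrist's pose just before it. camera_info takes no time and is no camera call.
- manip.sign_off(): hands the job in, once; it reports no verdict.
The state is a dict: "clock": time; "qpos": joint angles; "qd": joint speeds; "effort": joint torques, N m; "position": TCP position; "ee_rot": TCP orientation; "contact_force": force on the tool from outside, world axes, zero at the start; "moment": the same for the moment, N m; "width": finger opening in m.
Only numpy, scipy, OpenCV 4.12 (cv2) and the standard library are available. Lean on these libraries where they do the work, as an engineer would, in place of code of your own. Each camera call takes 0.05 s, during which the arm holds its last target. There are 200 camera calls.

## Working session

There is one attempt and no reset: what is moved stays moved. The work goes in short steps, Python scripts to look and compute and a tool call to move; the robot and the scene stay as the last step left them, time stands still between calls to the robot, and variables do not carry over. Pictures are saved under pics/ and viewed, about 8 in all and at most 12, crops included, and the job is handed in when it is done.

Besides the shell and the picture viewer there is one more tool, called by a JSON object that holds its "method" and its "body", one argument or row to a line. carry_out: Moves the arm, as the interface text tells. Its arguments: {"type":"object","properties":{"moves":{"type":"array","items":{"type":"number"}},"squeeze":{"type":"number"}},"required":["moves"]}

```bash
mkdir -p pics; cat > h.py <<'E'
import numpy as np, cv2
from scipy.spatial.transform import Rotation as R
from rig import manip as m
def K(c): 
    f=192/np.tan(np.radians(c['fov_y'])/2); return np.array([[f,0,c['cx']],[0,f,c['cy']],[0,0,1]])
def cam(name,st=None):
    c=m.camera_info(name)
    if name!='wrist':
        r=cv2.Rodrigues(np.array(c['rvec'],float))[0]; t=np.array(c['tvec'],float).ravel()
    else:
        st=st or m.get_state(); q=st['ee_rot']; T=np.eye(4); T[:3,:3]=R.from_quat([q[1],q[2],q[3],q[0]]).as_matrix(); T[:3,3]=st['position']
        W=np.linalg.inv(T@np.array(c['hand_eye'])); r=W[:3,:3]; t=W[:3,3]
    return K(c),r,t
def proj(C,p):
    k,r,t=C; q=(r@np.atleast_2d(p).T).T+t; q=q@k.T; return q[:,:2]/q[:,2:]
def ray(C,uv):
    k,r,t=C; d=r.T@np.linalg.inv(k)@np.array([*uv,1.]); return -r.T@t,d/np.linalg.norm(d)
def atz(C,uv,z):
    o,d=ray(C,uv); return o+d*(z-o[2])/d[2]
def snap(name,fn,crop=None,s=1.5):
    st=m.get_state(); im=m.get_image(name)[:,:,::-1]; cv2.imwrite('pics/raw_'+fn,im)
    if crop: im=im[crop[1]:crop[3],crop[0]:crop[2]]
    cv2.imwrite('pics/'+fn,cv2.resize(im,None,fx=s,fy=s,interpolation=cv2.INTER_CUBIC)); return st
E
python3 - <<'E'
from h import *
for n in('top','side'): snap(n,n+'0.png'); print(m.camera_info(n))
print(m.camera_info('wrist')); print(m.get_state())
E
```

```text
{'fov_y': 43.98315606027842, 'cx': 247.59287455842653, 'cy': 193.16999428854814, 'rvec': array([ 2.15556407, -2.13366167,  0.15024951]), 'tvec': array([-0.04125391,  0.50729132,  1.53627352])}
{'fov_y': 55.059706605140704, 'cx': 254.23989540578378, 'cy': 192.48657990887665, 'rvec': array([ 2.07686751, -0.75221218,  0.41787935]), 'tvec': array([-0.42443556,  0.29107901,  0.94243651])}
{'fov_y': 60.89478617408052, 'cx': 253.4466930080963, 'cy': 183.54306247633676, 'hand_eye': array([[-2.46002237e-04, -9.61695046e-01, -2.74121465e-01,
         7.07584409e-02],
       [ 9.99999785e-01, -4.03094525e-04,  5.16748381e-04,
        -1.59637563e-03],
       [-6.07451220e-04, -2.74121279e-01,  9.61694939e-01,
        -1.43447855e-01],
       [ 0.00000000e+00,  0.00000000e+00,  0.00000000e+00,
         1.00000000e+00]])}
{'clock': 0.1, 'qpos': array([ 1.20799623e+00,  2.76527874e-01,  1.50600860e+00, -4.13876909e-05,
        1.36065377e+00, -1.21022030e-01]), 'qd': array([-1.45864639e-03, -1.36013698e-03, -2.64289235e-03, -4.91281291e-05,
       -1.33970876e-03, -8.63018113e-04]), 'effort': array([ 1.90330473e-03, -4.17697477e+01, -2.46408784e+01, -4.45393039e-05,
        5.84942507e-03, -2.71303185e-05]), 'position': array([0.13754056, 0.55783743, 0.23052757]), 'ee_rot': array([-1.71712275e-04,  1.20590458e-01,  9.92702021e-01, -7.80383557e-04]), 'contact_force': array([ 0.75408365, -0.52223526, -0.59349916]), 'moment': array([ 0.03558857,  0.05259986, -0.05554858]), 'width': 0.08544107996357816}
```

View pics/top0.png

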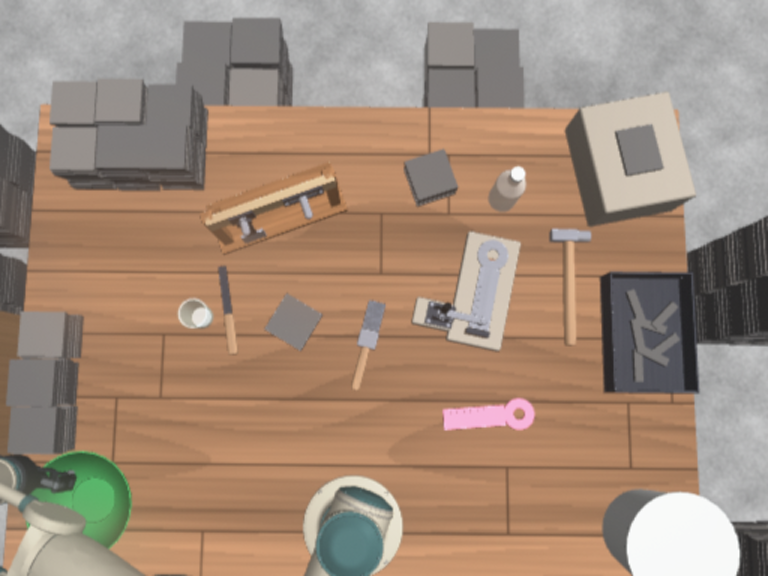

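View pics/side0.png

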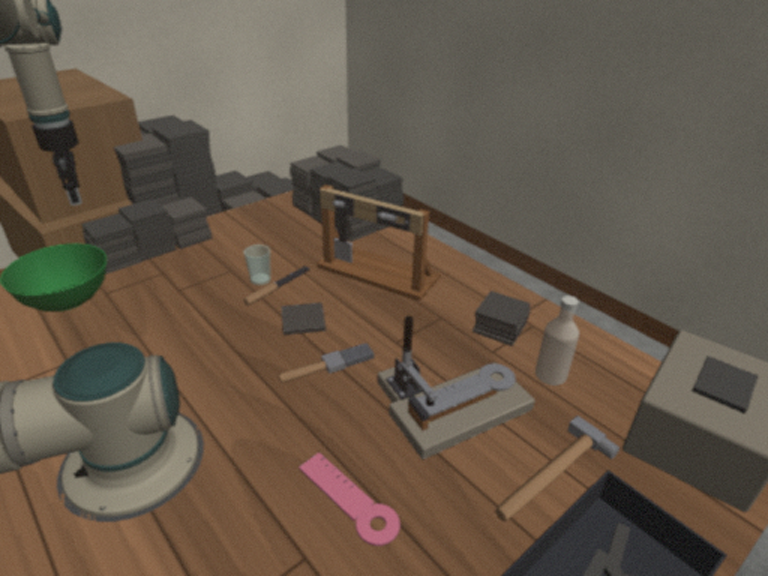

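```bash
python3 - <<'E'
from h import *
t=cv2.imread('pics/raw_top0.png'); s=cv2.imread('pics/raw_side0.png')
def c(im,x,y,w,h,W,H): return cv2.resize(im[y:y+h,x:x+w],(W,H),interpolation=cv2.INTER_CUBIC)
a=np.hstack([c(t,130,100,100,75,400,300),c(t,270,150,80,90,400,450)[:300]*0+c(t,270,150,100,75,400,300)])
b=np.hstack([c(s,205,120,100,75,400,300),c(s,248,205,100,75,400,300)])
cv2.imwrite('pics/c1.png',np.vstack([a,b]))
C=cam('top');S=cam('side')
print('ring',atz(C,(328,169.3),.062),atz(S,(331.5,251),.062))
for p in((139,148),(222,122)): print('rail',atz(C,p,.223))
E
```

```text
ring [ 0.585633   -0.29878545  0.062     ] [ 0.58501189 -0.30125015  0.062     ]
rail [0.61231144 0.28529985 0.223     ]
rail [0.69397384 0.04142542 0.223     ]
```

View pics/c1.png

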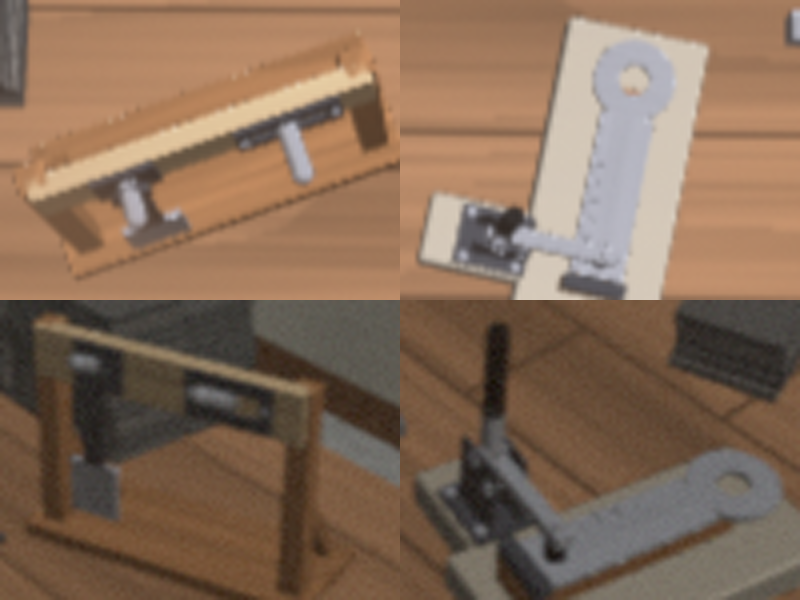

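```bash
cat >> h.py <<'E'
def tri(a,b):
    (o1,d1),(o2,d2)=a,b; A=np.stack([d1,-d2],1); s=np.linalg.lstsq(A,o2-o1,rcond=None)[0]; p,q=o1+s[0]*d1,o2+s[1]*d2
    return (p+q)/2,np.linalg.norm(p-q)
E
python3 - <<'E'
from h import *
np.set_printoptions(precision=4,suppress=True)
C=cam('top');S=cam('side')
T=lambda u,v,x0:(x0+u/4,(100 if x0==130 else 150)+v/4)
eye=atz(C,T(634,81,270),.0585); tail=atz(C,T(601,274,270),.062)
print('eye',eye,'tail',tail)
j1=atz(C,T(568,18,270),.03);j2=atz(C,T(707,45,270),.03); print('jig end',j1,j2,np.linalg.norm(j1-j2),'dir',np.arctan2(*(j1-j2)[[0,1]]*[-1,1]))
print('eye side',atz(S,(248+(734-400)/4,205+(483-300)/4),.0585))
r1=atz(C,T(38,200,130),.223);r2=atz(C,T(375,92,130),.223)
d=(r2-r1);print('rail',r1,r2,np.linalg.norm(d),'yaw x-axis',np.arctan2(d[1],d[0])+np.pi/2)
print('plate ends',atz(C,T(237,150,130),.222),atz(C,T(340,108,130),.222))
print('peg tip',atz(C,T(302,178,130),.23),'root',atz(C,T(289,125,130),.208))
print('tri hdl',atz(S,(248+97/4,205+25/4),.195))
E
```

```text
eye [ 0.5864 -0.6288  0.0585] tail [ 0.427  -0.5939  0.062 ]
jig end [ 0.6453 -0.5867  0.03  ] [ 0.6233 -0.702   0.03  ] 0.11743554578859382 dir -0.18852415569257952
eye side [ 0.589  -0.2985  0.0585]
rail [0.6063 0.2836 0.223 ] [0.6909 0.0362 0.223 ] 0.26148847630139 yaw x-axis 0.32975572291707733
plate ends [0.6459 0.1378 0.222 ] [0.6787 0.062  0.222 ]
peg tip [0.6231 0.0883 0.23  ] root [0.6693 0.1011 0.208 ]
tri hdl [ 0.4576 -0.1844  0.195 ]
```

```bash
python3 - <<'E'
from h import *
np.set_printoptions(precision=4,suppress=True)
C=cam('top');S=cam('side')
T=lambda u,v:(270+(u-400)/4,150+v/4)
eye=atz(C,T(634,81),.0585); tail=atz(C,T(601,274),.062)
d=eye-tail;print('eye',eye,'tail',tail,np.arctan2(d[1],d[0]),np.linalg.norm(d))
j1=atz(C,T(568,18),.03);j2=atz(C,T(707,45),.03);e=j1-j2; print('jig',j1,j2,np.linalg.norm(e),'yaw',np.arctan2(e[1],e[0])-np.pi/2)
l=atz(C,T(578,270),.062);r=atz(C,T(627,278),.062);l2=atz(C,T(608,110),.062);r2=atz(C,T(659,116),.062)
mid=lambda a,b:(a+b)/2
print('w',np.linalg.norm(l-r),np.linalg.norm(l2-r2)); 
yaw=np.arctan2(*(mid(l2,r2)-mid(l,r))[[1,0]]);print('yaw bar',yaw)
for y in(yaw,np.arctan2(e[1],e[0])-np.pi/2):
    M=R.from_euler('z',y).as_matrix(); o=eye-M@[.08,0,0]
    h=o+M@[-.07,.084,0]; h[2]=.185
    print('org',o,'handle',h,'px',proj(S,h),proj(C,h),'grip',o+M@[.035,0,0])
print('handle px seen side',248+97/4,205+35/4)
E
```

```text
eye [ 0.5832 -0.301   0.0585] tail [ 0.4237 -0.2716  0.062 ] -0.1823961119562682 0.1621728813883895
jig [ 0.6421 -0.2511  0.03  ] [ 0.6201 -0.3673  0.03  ] 0.11829477929438788 yaw -0.18721600640562985
w 0.03990352152731539 0.04180979670272927
yaw bar -0.20035425881916524
org [ 0.5048 -0.285   0.0585] handle [ 0.4529 -0.1888  0.185 ] px [[271.8947 215.7698]] [[298.4512 204.7118]] grip [ 0.5391 -0.292   0.0585]
org [ 0.5046 -0.2861  0.0585] handle [ 0.4514 -0.1905  0.185 ] px [[271.9291 216.3077]] [[299.0314 205.2048]] grip [ 0.539  -0.2926  0.0585]
handle px seen side 272.25 213.75
```

{"method": "carry_out", "body": {
  "moves": [0, 1.5, -4, 0, 0.005, 0, 1.5, -4, 0, 0.005, 0, 1.5, -4, 0, 0.005, 0, 1.5, -4, 0, 0.005, 0, 1.5, -4, 0, 0.005, 0, 1.5, -4, 0, 0.005, 0, 1.5, -4, 0, 0.005, 0, 1.5, -4, 0, 0.005, 0, 1.5, -4, 0, 0.005, 0, 1.5, -4, 0, 0.01],
  "squeeze": 30
}}

```text
clock: 1.1
position: [0.2876, 0.1567, 0.2312]
ee_rot: [0.0, 0.093, 0.996, 0.0]
contact_force: [0.7, 0.0, 0.5]
width: 0.0002
```

{"method": "carry_out", "body": {
  "moves": [0, 1.5, -4, 0, 0, 0, 1.5, -4, 0, 0, 0, 1.5, -4, 0, 0, 0, 1.5, -4, 0, 0, 0, 1.5, -4, 0, 0, 0, 1.5, -4, 0, 0, 0, 1.5, -4, 0, 0, 0, 1.5, -4, 0, 0, 0, 1.5, -4, 0, 0, 0, 1.5, -4, 0, 0]
}}

```text
clock: 2.1
position: [0.4377, -0.2433, 0.2309]
ee_rot: [-0.0, 0.094, 0.996, 0.0]
contact_force: [1.3, 0.3, 1.2]
width: 0.0001
```

{"method": "carry_out", "body": {
  "moves": [0, 0.5, 0, -2, 0, 0, 0, 0, -2, 0, 0, 0, 0, -2, 0, 0, 0, 0, -2, 0, 0, 0.2, 1, 0, 0, 0, 0.2, 1, 0, 0, 0, 0.2, 1, 0, 0, 0, 0.2, 1, 0, 0, 0, 0.2, 1, 0, 0, 0, 0.2, 1, 0, 0]
}}

```text
clock: 3.1
position: [0.4552, -0.181, 0.1519]
ee_rot: [0.001, 0.093, 0.996, -0.0]
contact_force: [-0.3, -2.4, -1.1]
width: -0.0002
```

{"method": "carry_out", "body": {
  "moves": [0, 0.2, 1, 0, 0, 0, 0.2, 1, 0, 0, 0, 0.2, 1, 0, 0, 0, 0.2, 1, 0, 0, 0, 0.2, 1, -0.5, 0, 0, 0.2, 1, -0.5, 0, 0, 0.2, 1, -0.5, 0, 0, 0, -1, 2, 0, 0, 0, -1, 2, 0, 0, 0, -1, 2, 0]
}}

```text
clock: 4.1
position: [0.4685, -0.1412, 0.1963]
ee_rot: [-0.001, 0.093, 0.996, 0.0]
contact_force: [1.6, -0.6, -1.3]
width: -0.0
```

```bash
python3 - <<'E'
from h import *
snap('side','s2.png',(180,60,400,320),2.2)
E
```

```text
(no output)
```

View pics/s2.png

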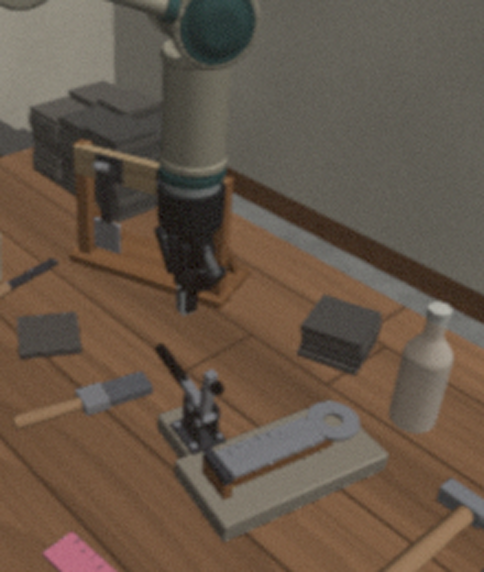

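{"method": "carry_out", "body": {
  "moves": [100, 1.3, -3, 0, 0, 100, 1.4, -3, 0, 0, 100, 1.3, -3, 0, 0, 100, 1.4, -3, 0, 0, 100, 1.4, -3, 0, 0, 100, 0, 0, -1.5, 0, 100, 0, 0, -1.5, 0, 100, 0, 0, -1.5, 0, 100, 0, 0, -1.5, 0, 100, 0, 0, 0, 0]
}}

```text
clock: 5.15
position: [0.5352, -0.29, 0.1331]
ee_rot: [-0.003, 0.093, 0.996, 0.002]
contact_force: [0.3, -0.6, -0.1]
width: 0.0857
```

```bash
python3 - <<'E'
from h import *
st=snap('wrist','w1.png'); C=cam('wrist',st)
im=cv2.imread('pics/w1.png')
M=R.from_euler('z',-.187).as_matrix(); o=np.array([.505,-.2855,.062])
P=[[-.086,.022,0],[.05,.022,0]];Q=[[-.086,-.022,0],[.05,-.022,0]]
a=np.linspace(0,6.28,40);ring=np.stack([.08+.034*np.cos(a),.034*np.sin(a),0*a],1)
for L in(P,Q,ring): cv2.polylines(im,[np.int32(proj(C,o+np.array(L)@M.T)*1.5)],False,(0,0,255),1)
cv2.imwrite('pics/w1.png',im); print(st['position'],st['width'])
E
```

```text
[ 0.5351898  -0.29004221  0.13308117] 0.08565919634422714
```

View pics/w1.png

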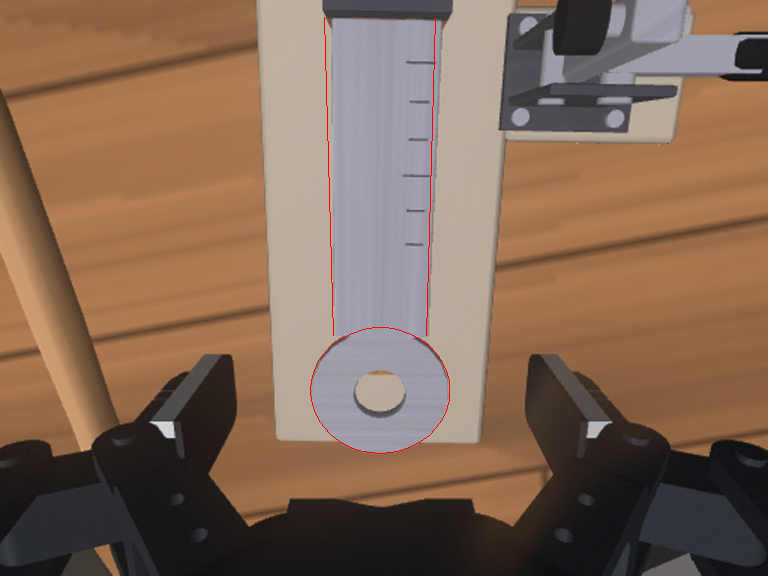

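{"method": "carry_out", "body": {
  "moves": [100, 0.1, -0.1, -1.3, -0.014, 100, 0, 0, -1.3, 0, 100, 0, 0, -1.3, 0, 100, 0, 0, -1.3, 0, 100, 0, 0, -1.3, 0, 100, 0, 0, -1.3, 0, 100, 0, 0, -1.5, 0, 0, 0, 0, 0, 0, 0, 0, 0, 0, 0, 0, 0, 0, 0, 0],
  "squeeze": 25
}}

```text
clock: 6.2
position: [0.5383, -0.2927, 0.0439]
ee_rot: [0.001, 0.1, 0.995, 0.0]
contact_force: [0.3, 2.2, 2.7]
width: 0.044
```

{"method": "carry_out", "body": {
  "moves": [0, 0, 0, 0, 0, 0, 0, 0, 0, 0, 0, 0, 0, 0, 0, 0, 0, 0, 0, 0, 0, 0, 0, 0.5, 0, 0, 0, 0, 1, 0, 0, 0, 0, 1, 0, 0, 0, 0, 1.5, 0, 0, 0, 0, 1.5, 0, 0, 0, 0, 1.5, 0]
}}

```text
clock: 7.2
position: [0.5373, -0.2926, 0.1144]
ee_rot: [-0.0, 0.1, 0.995, 0.0]
contact_force: [-0.9, 0.5, -2.6]
width: 0.0435
```

```bash
python3 - <<'E'
from h import *
snap('side','s3.png',(220,120,400,300),3)
print({k:m.get_state()[k] for k in('moment','width','contact_force')})
E
```

```text
{'moment': array([-0.01318737, -0.08793072,  0.030834  ]), 'width': 0.04323335350098474, 'contact_force': array([ 0.0747188 ,  0.16750209, -0.67252837])}
```

View pics/s3.png

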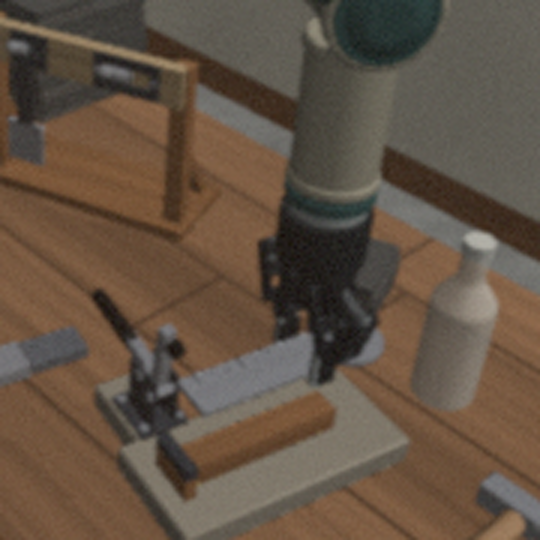

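{"method": "carry_out", "body": {
  "moves": [0, 0, 0, -2, 0, 0, 0, 0, -2, 0, 0, 0, 0, -2, 0, 0, 0, 0, -0.8, 0, 75, 0, 0, -0.2, 0, 75, 0, 0, 0, 0, 75, 0, 0, 0, 0, 75, -1.7, 0.35, 0, 0, 75, -1.8, 0.35, 0, 0, 75, -1.8, 0.4, 0, 0]
}}

```text
clock: 8.25
position: [0.4847, -0.282, 0.0443]
ee_rot: [0.001, 0.1, 0.995, -0.001]
contact_force: [-0.3, -1.2, 0.4]
width: 0.0639
```

{"method": "carry_out", "body": {
  "moves": [75, -1.8, 0.35, 0, 0, 75, 0, 0, 0, 0, 0, 0, 0, 0, 0, 0, 0, 0, 0, 0, 0, 0, 0, 0, 0, 0, 0, 0, 0, 0, 0, 0, 0, 0, 0, 0, 0, 0, 0, 0, 0, 0, 0, 0, 0, 0, 0, 0, 0, 0],
  "squeeze": 110
}}

```text
clock: 9.25
position: [0.4682, -0.279, 0.0449]
ee_rot: [0.001, 0.1, 0.995, -0.001]
contact_force: [-1.7, 1.1, 8.7]
width: 0.0414
```

```bash
python3 - <<'E'
from h import *
snap('wrist','w2.png')
s=m.get_state();print({k:s[k] for k in('moment','width','contact_force','position')})
E
```

```text
{'moment': array([ 0.12780896,  0.39069069, -0.04396486]), 'width': 0.041327223751613525, 'contact_force': array([-2.65287082,  1.32462481,  8.68123286]), 'position': array([ 0.46817386, -0.27903061,  0.04485454])}
```

View pics/w2.png

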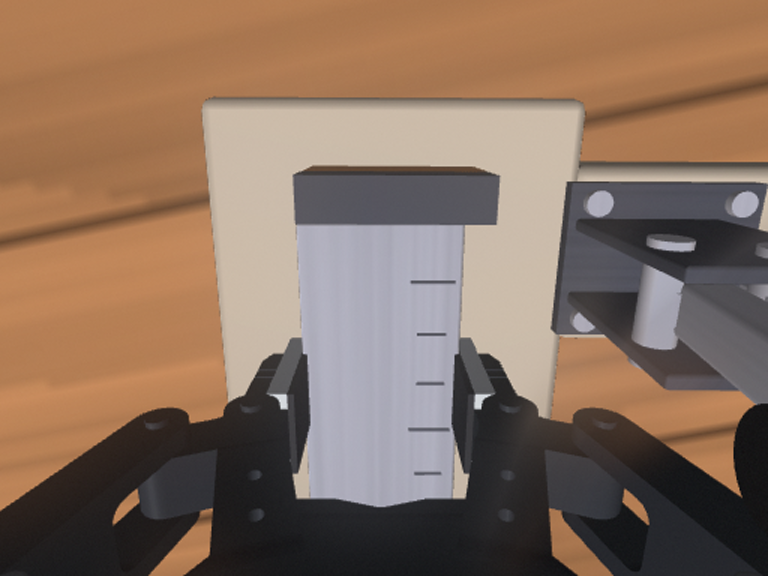

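{"method": "carry_out", "body": {
  "moves": [0, 0, 0, 1, 0, 0, 0, 0, 2, 0, 0, 0, 0, 3, 0, 0, 0, 0, 3.5, 0, 0, 0, 0, 3.5, 0, 0, 0, 0, 3.5, 0, 0, 0, 0, 3.5, 0, 0, 0, 0, 3.5, 0, 0, 0, 0, 3, 0, 0, 0, 0, 2, 0]
}}

```text
clock: 10.3
position: [0.4675, -0.2785, 0.3311]
ee_rot: [0.001, 0.1, 0.995, -0.001]
contact_force: [-0.5, -0.7, -3.0]
width: 0.041
```

{"method": "carry_out", "body": {
  "moves": [0, 0.4, 1, 0, 0.01, 0, 0.8, 2, 0, 0.03, 0, 0.8, 2.2, 0, 0.03, 0, 0.8, 2.2, 0, 0.03, 0, 0.8, 2.2, 0, 0.03, 0, 0.8, 2.2, 0, 0.03, 0, 0.8, 2.2, 0, 0.03, 0, 0.8, 2.2, 0, 0.03, 0, 0.8, 2.2, 0, 0.03, 0, 0.8, 2.2, 0, 0.03]
}}

```text
clock: 11.3
position: [0.5423, -0.07, 0.3264]
ee_rot: [-0.002, -0.041, 0.999, 0.001]
contact_force: [0.1, -0.4, -3.0]
width: 0.0412
```

{"method": "carry_out", "body": {
  "moves": [0, 0.8, 2.2, 0, 0.03, 0, 0.8, 2.2, 0, 0.03, 0, 0.8, 2.2, 0, 0.03, 0, 0.8, 2.2, 0, 0.03, 0, 0.8, 2.2, 0, 0.03, 0, 0.8, 2.2, 0, 0.03, 0, 0.8, 2.2, 0, 0.03, 0, 0.8, 2.2, 0, 0.03, 0, 0.8, 2.2, 0, 0.01, 0, 0.8, 2, 0, 0]
}}

```text
clock: 12.3
position: [0.6219, 0.148, 0.326]
ee_rot: [-0.002, -0.165, 0.986, 0.001]
contact_force: [-0.1, 0.4, -2.9]
width: 0.0409
```

```bash
python3 - <<'E'
from h import *
snap('wrist','w3.png'); snap('side','s4.png',(180,60,340,220),3)
a=cv2.imread('pics/w3.png'); b=cv2.imread('pics/s4.png')
a=cv2.resize(a,(480,360),interpolation=cv2.INTER_AREA);b=cv2.resize(b,(320,320)); b=cv2.copyMakeBorder(b,0,40,0,0,0)
cv2.imwrite('pics/ws.png',np.hstack([a,b]))
s=m.get_state();print({k:s[k] for k in('moment','width','contact_force','position','ee_rot','qpos')})
E
```

```text
{'moment': array([-0.08860821,  0.10161247, -0.02825832]), 'width': 0.04116003474357788, 'contact_force': array([-0.61993057, -0.03018241, -2.63083751]), 'position': array([0.62250823, 0.14959846, 0.32554873]), 'ee_rot': array([-0.00180692, -0.16587877,  0.98614366,  0.0012867 ]), 'qpos': array([ 0.12584345,  0.34690813,  1.17309582,  0.00242743,  1.62530437,
       -1.77812408])}
```

View pics/ws.png

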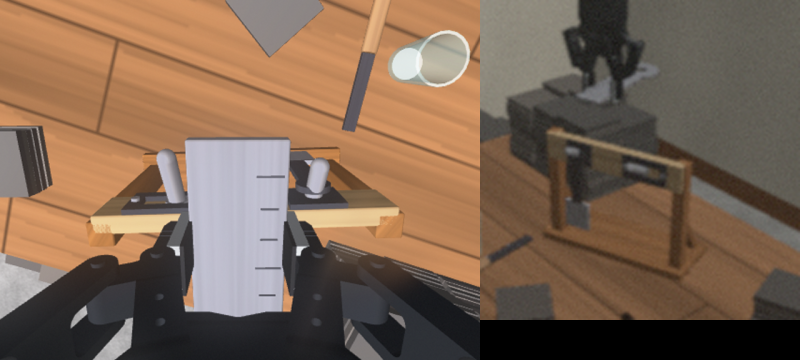

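```bash
python3 - <<'E'
from h import *
im=cv2.imread('pics/raw_w3.png').astype(int)
for y in range(156,222,5): print(y,[f"{im[y,x].max()}{'*' if im[y,x,0]>im[y,x,2]-12 else ''}" for x in range(160,201,2)])
print('dark plate left edge / rail front edge')
for x in (110,130,150,160,320,340,360,380,400): print(x,[ (y,*im[y,x]) for y in range(206,240,3)])
E
```

```text
156 ['177', '176', '175', '174', '175', '176', '177', '178', '178', '177', '177', '175', '175', '174', '171', '170', '167', '166', '168', '208*', '205*']
161 ['133', '120', '132', '144', '158', '148', '152*', '147*', '139*', '125*', '118*', '107*', '134', '176', '177', '179', '158', '159', '156', '218*', '204*']
166 ['209', '208', '208', '203', '201*', '203*', '203*', '201*', '195*', '175*', '153*', '138*', '126*', '105*', '202', '201', '190', '191', '190', '214*', '206*']
171 ['193', '191', '192', '192', '205*', '205*', '203*', '200*', '204*', '197*', '175*', '149*', '131*', '113*', '99', '191', '191', '190', '191', '187', '206*']
176 ['103', '103', '104', '103', '143', '207*', '203*', '202*', '200*', '188*', '170*', '147*', '130*', '121*', '104*', '172', '201', '201', '202', '178', '207*']
181 ['101', '100', '101', '98', '100', '202*', '204*', '203*', '201*', '199*', '183*', '163*', '141*', '128*', '113*', '99*', '200', '201', '200', '183', '208*']
186 ['100', '97', '97', '96', '93', '97', '205*', '205*', '204*', '203*', '193*', '175*', '154*', '134*', '121*', '108*', '144', '203',
[... 5988 characters left out ...]
p.int64(195), np.int64(228)), (239, np.int64(149), np.int64(199), np.int64(232))]
400 [(206, np.int64(72), np.int64(98), np.int64(122)), (209, np.int64(71), np.int64(99), np.int64(121)), (212, np.int64(67), np.int64(93), np.int64(115)), (215, np.int64(71), np.int64(98), np.int64(122)), (218, np.int64(75), np.int64(104), np.int64(130)), (221, np.int64(94), np.int64(129), np.int64(160)), (224, np.int64(150), np.int64(199), np.int64(231)), (227, np.int64(150), np.int64(202), np.int64(234)), (230, np.int64(150), np.int64(202), np.int64(233)), (233, np.int64(148), np.int64(199), np.int64(231)), (236, np.int64(144), np.int64(193), np.int64(228)), (239, np.int64(149), np.int64(201), np.int64(233))]
```

```bash
python3 - <<'E'
from h import *
np.set_printoptions(precision=4,suppress=True)
s=m.get_state();C=cam('wrist',s)
E=np.array([atz(C,p,.223) for p in((110,230.3),(150,229.2),(340,223.6),(400,221.3))])
d=E[-1]-E[0];yaw=np.arctan2(d[1],d[0])+np.pi/2
n=np.array([np.cos(yaw),np.sin(yaw)]);y=np.array([-n[1],n[0]])
print('edge',E[:,:2],'yaw',yaw,'resid',(E[:,:2]-E[0,:2])@n)
for z in(.226,.230): 
    t=atz(C,(178,170),z); print('tipc',t,'from rail face',(t[:2]-E[0,:2])@n)
r=atz(C,(187.3,206),.205);print('axis root side',r,(r-t)[:2]@y)
print('plate L edge y', (atz(C,(134,225),.222)-t)[:2]@y, 'R',(atz(C,(369,219),.222)-t)[:2]@y)
q=s['ee_rot'];M=R.from_quat([q[1],q[2],q[3],q[0]]).as_matrix();print('tool x yaw+pi',np.arctan2(-M[1,0],-M[0,0]), 'z',M[:,2])
print('tcp in holder axes rel tip',(s['position'][:2]-t[:2])@n,(s['position'][:2]-t[:2])@y)
T=cam('top');S=cam('side');print('tip px top',proj(T,t),'side',proj(S,t))
E
```

```text
edge [[0.6966 0.0513]
 [0.6851 0.0819]
 [0.6301 0.2264]
 [0.6124 0.2716]] yaw 3.50663356201009 resid [ 0.     -0.0001 -0.0004  0.    ]
tipc [0.629  0.0906 0.226 ] from rail face 0.04920187639773181
tipc [0.6278 0.0912 0.23  ] from rail face 0.050121529916787276
axis root side [0.6633 0.1036 0.205 ] 0.0010673772023438192
plate L edge y 0.04206691055263632 R -0.14913601915696006
tool x yaw+pi 0.3333038713983284 z [-0.004   0.0019 -1.    ]
tcp in holder axes rel tip -0.015961099497753452 -0.05647111767332552
tip px top [[204.5665 142.9315]] side [[253.9193 142.7206]]
```

{"method": "carry_out", "body": {
  "moves": [0, -0.5, -0.2, -1, 0.015, 0, -0.5, -0.2, -2, 0.015, 0, -0.5, -0.2, -2, 0, 0, 0, 0, -2, 0, 0, 0, 0, -1.5, 0, 0, 0, 0, -1, 0, 0, 0, 0, -0.5, 0, 0, 0, 0, -0.5, 0, 0, 0, 0, 0, 0, 0, 0, 0, 0, 0]
}}

```text
clock: 13.4
position: [0.608, 0.1398, 0.2238]
ee_rot: [0.0, -0.179, 0.984, 0.0]
contact_force: [-0.1, -0.6, -2.2]
width: 0.0408
```

{"method": "carry_out", "body": {
  "moves": [0, 0, 0, -0.3, 0, 0, 0, 0, -0.5, 0, 0, 0, 0, -0.5, 0, 0, 0, 0, -0.5, 0, 0, 0, 0, -0.5, 0, 0, 0, 0, -0.5, 0, 0, 0, 0, -0.5, 0, 0, 0, 0, -0.5, 0, 0, 0, 0, -0.5, 0, 0, 0, 0, -0.5, 0],
  "squeeze": 40
}}

```text
clock: 14.4
position: [0.6099, 0.1405, 0.1823]
ee_rot: [0.005, -0.179, 0.984, -0.0]
contact_force: [-13.1, 3.6, 42.7]
width: 0.0411
```

```bash
python3 - <<'E'
from h import *
snap('side','s5.png',(180,60,340,220),3);snap('wrist','w5.png')
a=cv2.imread('pics/w5.png'); b=cv2.imread('pics/s5.png')
a=cv2.resize(a,(400,300),interpolation=cv2.INTER_AREA);b=cv2.resize(b,(400,400)); a=cv2.copyMakeBorder(a,0,100,0,0,0)
cv2.imwrite('pics/ws5.png',np.hstack([a,b]))
s=m.get_state();print({k:s[k] for k in('moment','width','contact_force','position','ee_rot')})
E
```

```text
{'moment': array([-0.5398567 ,  0.33638184,  0.08475433]), 'width': 0.04102359663692533, 'contact_force': array([-8.10055729,  1.82933724, 25.405119  ]), 'position': array([0.60978675, 0.14064358, 0.18249904]), 'ee_rot': array([ 5.19177389e-03, -1.79162606e-01,  9.83805758e-01, -1.92415440e-04])}
```

View pics/ws5.png

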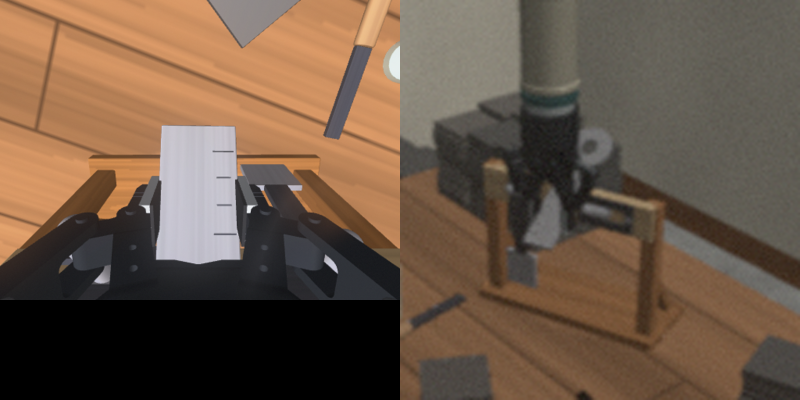

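{"method": "carry_out", "body": {
  "moves": [0, 0, 0, 0.5, 0, 0, 0, 0, 0.2, 0, 0, 0.2, 0.1, 0, 0, 0, 0.3, 0.1, 0, 0, 0, 0.3, 0.1, 0, 0, 0, 0.3, 0.1, 0, 0, 0, 0.3, 0.1, 0, 0, 0, 0.3, 0.2, 0, 0, 0, 0.2, 0.1, 0, 0, 0, 0, 0, 0, 0],
  "squeeze": 25
}}

```text
clock: 15.5
position: [0.6173, 0.145, 0.1827]
ee_rot: [-0.01, -0.179, 0.984, -0.001]
contact_force: [-22.6, -6.8, 17.8]
width: 0.0413
```

```bash
cat > pit.py <<'E'
from h import *
st=snap('wrist','w6.png'); C=cam('wrist',st); im=cv2.imread('pics/raw_w6.png').astype(int)
q=st['ee_rot'];M=R.from_quat([q[1],q[2],q[3],q[0]]).as_matrix()
k=np.array(st['position']); 
# tail edge: column through bar centre, first bright grey row
col=im[:,250:254].mean(1); g=(col[:,0]>col[:,2]-12)&(col.max(1)>120)
r=next(i for i in range(60,330) if g[i:i+6].all()); row=im[r+6]; gg=(row[:,0]>row[:,2]-12)&(row.max(1)>120)
a=252
while gg[a]: a-=1
b=252
while gg[b]: b+=1
print('tail row',r,'cols',a,b)
for p in range(20,52,4):
    t=np.radians(p); 
    # tool coords: ahead=-x, up=-z ; tail 48 behind grip, top face
    f=-.048*np.cos(t)-.0035*np.sin(t); u=-.048*np.sin(t)+.0035*np.cos(t)
    pts=[k+M@np.array([-f,y,-.0136-u]) for y in(-.022,.022)]; print(p,proj(C,pts).round(1).tolist())
s=m.get_state();print({x:s[x] for x in('moment','width','contact_force','position')})
E
python3 pit.py
```

```text
tail row 164 cols 207 300
20 [[204.8, 149.5], [304.4, 149.5]]
24 [[205.9, 150.5], [303.2, 150.5]]
28 [[207.0, 152.0], [302.1, 152.0]]
32 [[208.0, 153.9], [301.1, 153.9]]
36 [[208.9, 156.2], [300.1, 156.2]]
40 [[209.8, 158.8], [299.2, 158.8]]
44 [[210.6, 161.8], [298.3, 161.8]]
48 [[211.4, 165.1], [297.5, 165.0]]
{'moment': array([-0.93907971,  2.55291842,  0.01990808]), 'width': 0.0410541706917621, 'contact_force': array([-23.49775945,  -6.71325393,  18.57806599]), 'position': array([0.61738028, 0.14496832, 0.18272153])}
```

{"method": "carry_out", "body": {
  "moves": [0, -0.5, -0.2, 0, 0, 0, -0.5, -0.2, 0.5, 0, 0, -1, -0.4, 1, 0, 0, -1, -0.4, 2, 0, 0, -1, -0.4, 2, 0, 0, -1, -0.4, 2, 0, 0, -1, -0.4, 2, 0, 0, 0, 0, 1, 0, 0, 0, 0, 0, 0, 0, 0, 0, 0, 0],
  "squeeze": 60
}}

```text
clock: 16.55
position: [0.5669, 0.1238, 0.2863]
ee_rot: [-0.001, -0.179, 0.984, 0.0]
contact_force: [0.3, 0.2, -2.3]
width: 0.0408
```

```bash
python3 pit.py; python3 - <<'E'
from h import *
snap('side','s7.png',(190,50,320,160),3)
b=cv2.imread('pics/s7.png');a=cv2.resize(cv2.imread('pics/w6.png'),(400,300))
cv2.imwrite('pics/ws7.png',np.hstack([a,cv2.resize(b,(355,300))]))
E
```

```text
tail row 163 cols 207 301
20 [[204.9, 149.5], [304.4, 149.4]]
24 [[206.0, 150.5], [303.2, 150.5]]
28 [[207.0, 152.0], [302.1, 151.9]]
32 [[208.0, 153.9], [301.1, 153.8]]
36 [[208.9, 156.1], [300.1, 156.1]]
40 [[209.8, 158.8], [299.2, 158.8]]
44 [[210.7, 161.8], [298.3, 161.7]]
48 [[211.4, 165.0], [297.5, 165.0]]
{'moment': array([-0.07080672,  0.08429177, -0.02544856]), 'width': 0.04101725615260094, 'contact_force': array([ 0.13861928,  0.29876222, -3.31077134]), 'position': array([0.5666237 , 0.12384682, 0.28579868])}
```

View pics/ws7.png

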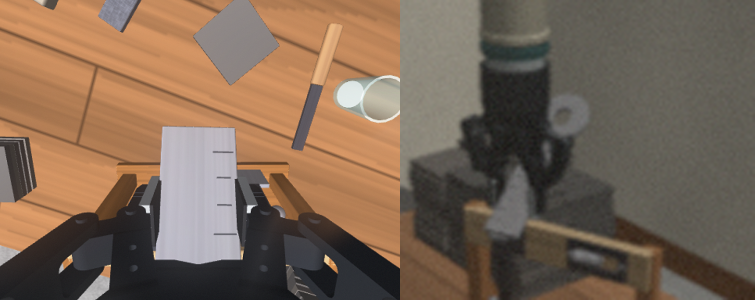

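```bash
python3 - <<'E'
from h import *
np.set_printoptions(precision=4,suppress=True)
S=cam('side');T=cam('top');k=np.array(m.get_state()['position'])
yaw=.36;n=np.array([np.cos(yaw),np.sin(yaw),0]);y=np.array([-n[1],n[0],0])
im=cv2.imread('pics/raw_s7.png')
g=cv2.cvtColor(im,cv2.COLOR_BGR2GRAY); print(g[82:104:1,240:266:1])
for uv in((252.6,92.1),(253.2,92.1),(252.6,91.5)):
    o,d=ray(S,uv); t=((k-o)@y)/(d@y); e=o+t*d-k; f,u=e@n,e[2]-.0136
    print('fwd',f,'up from grip',u,'dist',np.hypot(f,u),'p',np.degrees(np.arctan2(u,f)))
for p in (36,40,44,48):
    t=np.radians(p); print(p,proj(S,k+n*.118*np.cos(t)+[0,0,.0136+.118*np.sin(t)]))
E
```

```text
[[ 37  36  36  43  51  81  91  91  94  92  89  90  92  94  97  90  93  91
   95  93  94  94  94  94  97  95]
 [ 43  43  30  41  61  80  92  87  93  91  94  95  96  95  89  91  93  92
   92  96  95  94  92  95  98  95]
 [ 44  36  38  36  59  83  91  97  96  99 101 105 100  95  99  95  96  88
   94  93  90  94  95  93  92  92]
 [ 41  38  37  40  60  85  97 103 113 111 111 110 109 110 110 103 100  92
   92  93  94  92  93  91  93  92]
 [ 37  38  39  44  60  92 111 113 115 111 111 112 113 113 116 114 109 101
   96  95  93  92  92  95  93  93]
 [ 39  43  37  38  61  94 109 108 114 112 113 113 114 114 110 112 111 108
  101  94  92  97  96  92  93  94]
 [ 34  39  40  46  69  93 109 110 111 107 112 111 111 111 114 112 115 112
  107  95  91  91  93  96  95  96]
 [ 37  35  33  44  77 104 109 108 103  94  91  96 108 108 110 111 112 113
  112  97  95  93  93  91  93  93]
 [ 40  34  36  50  80 103 108  93  79  79  76  83  91 109 109 116 112 116
  110  99  93  91  95  91  94  94]
 [ 33  35  36  52  82 109 105  86  80  86  90  85  93 104 110 113 116 112
  112 102  91  90  93  92  96  94]
 [ 33  36 
[... 1004 characters left out ...]
  42  54  70  59  54  63  89  96  96  94
   91  94  90  92  93  94  91  93]
 [ 35  37  61  78  69  47  39  33  38  42  51  59  55  63  86  93  93  90
   93  93  92  92  90  95  96  94]
 [ 37  45  74  95  81  56  42  32  29  30  43  48  47  67  86  93  90  92
   91  91  98  94  91  92  92  93]]
fwd 0.1257281015587675 up from grip 0.06663191754051773 dist 0.14229324634956542 p 27.922175034839473
fwd 0.12981124077616715 up from grip 0.06540066166996461 dist 0.1453554428933338 p 26.739584523374607
fwd 0.12566124961447983 up from grip 0.06866367899877329 dist 0.14319724322876887 p 28.65302528831926
36 [[248.019   94.0446]]
40 [[247.2483  92.5397]]
44 [[246.3977  91.1704]]
48 [[245.4697  89.9456]]
```

```bash
python3 - <<'E'
from h import *
from scipy.optimize import least_squares
np.set_printoptions(precision=4,suppress=True)
st=m.get_state();S=cam('side');C=cam('wrist',st);T=cam('top');k=np.array(st['position'])
yaw=.36;n=np.array([np.cos(yaw),np.sin(yaw),0]);y=np.array([-n[1],n[0],0])
def pt(p,d,h,lat=0,off=0): return k+n*(d*np.cos(p)-off*np.sin(p))+np.array([0,0,h+d*np.sin(p)+off*np.cos(p)])+lat*y
def f(x):
    p,a,h,l=x; A,B=proj(C,[pt(p,-a,h,.022,.0035),pt(p,-a,h,-.022,.0035)]); e=proj(S,pt(p,.166-a,h,l))[0]
    return [(A[1]+B[1])/2-163,abs(A[0]-B[0])-94,e[0]-249.5,e[1]-91.8,(h-.0136)/.003,l/.003,(a-.048)/.004]
r=least_squares(f,[.7,.048,.0136,0]);print(np.degrees(r.x[0]),r.x[1:],np.array(r.fun)); 
e=pt(r.x[0],.166-r.x[1],r.x[2]);print('eye rel tcp fwd,up',(e-k)@n,e[2]-k[2],'px top',proj(T,e))
t=m.get_image('top')[:,:,::-1];c=proj(T,e)[0].astype(int); cv2.imwrite('pics/raw_t8.png',t)
a=t[c[1]-30:c[1]+30,c[0]-30:c[0]+30]; s=cv2.imread('pics/raw_s7.png'); b=s[62:122,222:282]
cv2.imwrite('pics/ts8.png',np.hstack([cv2.resize(i,(400,400),interpolation=cv2.INTER_CUBIC) for i in(a,b)])); print('crop org',c-30)
E
```

```text
35.645976592311115 [ 0.045   0.0168 -0.0013] [ 0.0719 -0.2841 -0.6796  0.7261  1.0725 -0.4265 -0.7502]
eye rel tcp fwd,up 0.09832915295745775 0.08733373359737268 px top [[174.4972 118.0288]]
crop org [144  88]
```

View pics/ts8.png

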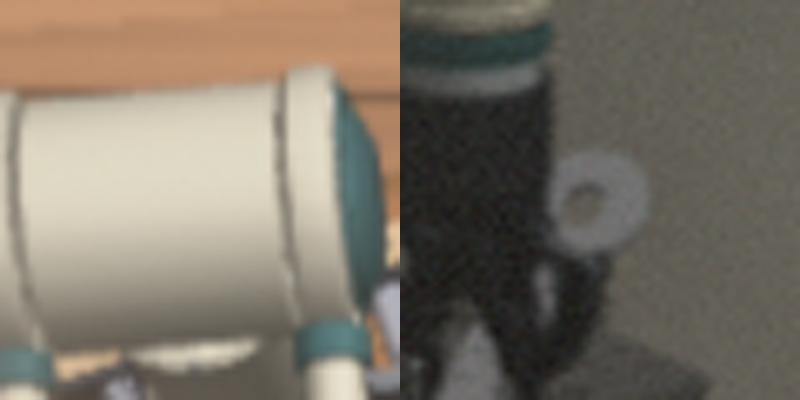

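{"method": "carry_out", "body": {
  "moves": [0, 1.2, 0.5, 0, 0, 0, 1.2, 0.5, 0, 0, 0, 1.3, 0.6, 0, 0, 0, 1.2, 0.5, 0, 0, 0, 1.2, 0.5, 0, 0, 0, 0, 0, -2, 0, 0, 0, 0, -2, 0, 0, 0, 0, -2, 0, 0, 0, 0, -2, 0, 0, 0, 0, -1, 0]
}}

```text
clock: 17.7
position: [0.6278, 0.1502, 0.1946]
ee_rot: [-0.002, -0.179, 0.984, 0.0]
contact_force: [-0.2, -0.4, -2.9]
width: 0.0413
```

{"method": "carry_out", "body": {
  "moves": [50, 0, 0, 0, 0, 50, 0, 0, -0.2, 0, 51, 0, 0, -0.3, 0, 51, 0, 0, -0.3, 0, 51, 0, 0, -0.3, 0, 51, 0, 0, -0.3, 0, 51, 0, 0, -0.3, 0, 51, 0, 0, -0.2, 0, 51, 0, 0, 0, 0, 51, 0, 0, 0, 0],
  "squeeze": 25
}}

```text
clock: 18.7
position: [0.6281, 0.1496, 0.1813]
ee_rot: [0.002, -0.179, 0.984, -0.0]
contact_force: [-2.9, -1.7, 6.0]
width: 0.0435
```

```bash
python3 pit.py
```

```text
tail row 172 cols 208 299
20 [[204.9, 149.5], [304.4, 149.4]]
24 [[206.0, 150.5], [303.2, 150.4]]
28 [[207.0, 152.0], [302.1, 151.9]]
32 [[208.0, 153.8], [301.1, 153.8]]
36 [[208.9, 156.1], [300.1, 156.1]]
40 [[209.8, 158.8], [299.2, 158.8]]
44 [[210.7, 161.7], [298.3, 161.7]]
48 [[211.4, 165.0], [297.5, 165.0]]
{'moment': array([-0.20330723,  0.28405162,  0.04306376]), 'width': 0.043719786117972635, 'contact_force': array([-3.49574538, -0.70386525,  5.32325456]), 'position': array([0.62811882, 0.14959506, 0.18126147])}
```

{"method": "carry_out", "body": {
  "moves": [0, 0, 0, 0, 0, 0, 0, 0, 0, 0, 0, 0, 0, 1, 0, 0, 0, 0, 2, 0, 0, 0, 0, 3, 0, 0, -2.4, -0.9, 0, 0, 0, -2.4, -0.9, 0, 0, 0, -2.4, -0.9, 0, 0, 0, -2.4, -0.9, 0, 0, 0, -2.6, -1, 0, 0],
  "squeeze": 110
}}

```text
clock: 19.75
position: [0.5054, 0.1036, 0.2391]
ee_rot: [0.001, -0.179, 0.984, -0.0]
contact_force: [0.4, -0.2, -1.9]
width: 0.0418
```

{"method": "carry_out", "body": {
  "moves": [0, 0.4, -1, 0, 0, 0, 0.4, -1, 0, 0, 0, 0.4, -1.1, 0, 0, 0, 0.4, -1.1, 0, 0, 0, 0.4, -1, 0, 0, 0, 0, 0, -2, 0, 0, 0, 0, -2, 0, 0, 0, 0, -2, 0, 0, 0, 0, -2, 0, 0, 0, 0, -1.6, 0]
}}

```text
clock: 20.75
position: [0.526, 0.0512, 0.1409]
ee_rot: [-0.001, -0.178, 0.984, 0.0]
contact_force: [0.4, -0.0, -2.1]
width: 0.042
```

```bash
python3 pit.py | sed -n '1p;$p'; python3 - <<'E'
from h import *
np.set_printoptions(precision=4,suppress=True,linewidth=250)
m_=m.get_image('side')[:,:,::-1]; cv2.imwrite('pics/raw_s9.png',m_)
S=cam('side');k=np.array(m.get_state()['position']);n=np.array([.936,.352,0]);y=np.array([-.352,.936,0])
O=np.array([.671,.1067,.2])
print('tcp holder',(k-O)@n,(k-O)@y,k[2])
e=k+.0856*n+[0,0,.102];print('eye px',proj(S,e),'peg tipc',proj(S,O-.045*n+[0,0,.026]),'root',proj(S,O))
c=proj(S,e)[0].astype(int);g=cv2.cvtColor(m_,cv2.COLOR_BGR2GRAY);print(c);print(g[c[1]-14:c[1]+16,c[0]-16:c[0]+30])
E
```

```text
tail row 171 cols 208 299
{'moment': array([-0.10569539,  0.09645183, -0.00292011]), 'width': 0.04142609997392499, 'contact_force': array([-1.02616941, -0.37600923, -4.68625152]), 'position': array([0.52421937, 0.05125317, 0.13850341])}
tcp holder -0.1567412124541109 -0.00025841274401477364 0.13981658698526292
eye px [[250.4236 142.5735]] peg tipc [[254.2149 143.7494]] root [[260.4702 145.3609]]
[250 142]
[[69 72 79 ... 94 96 96]
 [54 56 56 ... 96 92 92]
 [54 55 49 ... 97 95 93]
 ...
 [25 27 35 ... 71 76 78]
 [29 34 28 ... 63 62 71]
 [36 32 32 ... 60 61 59]]
```

```bash
python3 - <<'E'
import cv2,numpy as np,sys
np.set_printoptions(threshold=sys.maxsize,linewidth=250)
g=cv2.cvtColor(cv2.imread('pics/raw_s9.png'),cv2.COLOR_BGR2GRAY);print(g[128:160,236:276]//2)
E
```

```text
[[39 38 40 38 37 39 37 35 34 29 28 28 29 30 29 28 28 29 30 31 30 30 27 29 31 32 31 28 30 29 28 29 35 41 44 46 48 46 48 48]
 [28 28 29 30 30 32 28 28 29 29 28 25 28 29 31 30 29 29 28 31 29 30 32 29 30 31 31 31 30 30 30 31 31 30 34 41 48 49 46 47]
 [24 27 30 27 29 30 29 26 28 24 27 26 28 30 34 33 30 29 31 30 34 30 28 30 28 31 31 30 29 29 31 30 26 27 28 30 36 40 45 46]
 [24 25 26 23 26 26 26 28 27 32 33 29 26 30 33 35 34 31 32 31 30 29 28 31 30 30 29 29 28 30 31 31 31 25 24 25 26 30 35 43]
 [23 23 26 25 27 29 32 32 39 45 46 35 25 31 40 41 42 40 36 36 35 30 31 31 28 29 29 30 30 28 31 28 29 25 24 21 24 23 26 31]
 [27 30 36 34 37 40 42 47 48 50 43 31 25 37 47 49 49 50 49 49 47 33 29 28 30 28 31 31 30 30 28 30 28 24 24 23 23 25 22 25]
 [40 42 44 46 47 48 52 52 49 46 35 25 24 35 48 50 51 52 50 51 50 44 35 34 29 29 28 30 29 28 29 28 27 25 27 21 24 25 23 25]
 [42 47 47 51 46 49 49 44 39 35 24 20 23 37 49 49 51 49 49 51 50 50 46 43 40 37 31 32 29 28 28 29 26 26 25 25 28 23 26 25]
 [40 43 41 41 40 39 31 29 24 22 17 16 20 35 47 50 50 51 51 52 51 50 54 60 62 57 46 42 38 33 30 25 26 24 23 24 25 24 
[... 2136 characters left out ...]
32 31 44 49 50 48 48 50 49 50 50 50 52 53 51 54 50 52 52 49 47 49 46 42 39 39 35 34]
 [17 17 17 17 17 15 17 16 16 15 18 22 31 36 41 44 47 47 48 50 49 48 48 49 51 51 52 52 51 54 52 51 52 52 51 51 52 50 44 39]
 [14 15 18 18 16 11 14  9 12 13 15 18 25 33 40 40 41 41 42 44 43 47 51 50 48 48 50 51 51 51 52 52 50 52 51 50 54 53 52 48]
 [16 16 15 20 16 15 15 15 14 12 16 18 20 24 32 34 38 39 35 30 33 39 50 49 51 48 49 50 49 51 52 53 53 52 51 51 52 51 51 51]
 [13 14 15 14 17 14 16 12 11 15 18 23 24 20 24 24 31 35 34 33 28 31 41 49 50 50 49 49 48 49 53 53 52 53 50 52 51 49 49 47]
 [15 15 16 18 14 15 16 13 15 18 27 35 34 24 21 22 24 25 32 33 31 28 37 44 47 50 50 51 49 51 48 49 51 51 52 51 53 53 51 45]]
```

{"method": "carry_out", "body": {
  "moves": [0, 0.4, 0.15, -0.35, 0, 0, 0.4, 0.15, -0.25, 0, 0, 0.4, 0.15, -0.25, 0, 0, 0.4, 0.15, -0.25, 0, 0, 0.4, 0.15, -0.25, 0, 0, 0.4, 0.15, -0.25, 0, 0, 0.2, 0.08, -0.12, 0, 0, 0, 0, 0, 0, 0, 0, 0, 0, 0, 0, 0, 0, 0, 0]
}}

```text
clock: 21.85
position: [0.5515, 0.0616, 0.1251]
ee_rot: [-0.0, -0.179, 0.984, 0.0]
contact_force: [-1.1, -0.6, -3.3]
width: 0.0416
```

{"method": "carry_out", "body": {
  "moves": [0, 0.2, 0.08, -0.13, 0, 0, 0.2, 0.08, -0.12, 0, 0, 0.2, 0.08, -0.13, 0, 0, 0.2, 0.08, -0.12, 0, 0, 0.2, 0.08, -0.13, 0, 0, 0.2, 0.08, -0.12, 0, 0, 0.2, 0.08, -0.13, 0, 0, 0, 0, 0, 0, 0, 0, 0, 0, 0, 0, 0, 0, 0, 0]
}}

```text
clock: 22.85
position: [0.5651, 0.067, 0.1158]
ee_rot: [-0.001, -0.179, 0.984, 0.0]
contact_force: [-2.9, -3.6, -7.2]
width: 0.0416
```

```bash
python3 - <<'E'
from h import *
import sys
np.set_printoptions(threshold=sys.maxsize,linewidth=250)
i=m.get_image('side')[:,:,::-1];cv2.imwrite('pics/raw_s10.png',i)
print(cv2.cvtColor(i,cv2.COLOR_BGR2GRAY)[130:158,240:280]//2)
s=m.get_state();print(s['moment'],s['contact_force'],s['position'])
E
```

```text
[[28 28 31 35 37 36 35 36 35 33 31 31 30 34 30 26 30 29 29 30 29 32 30 31 32 29 28 28 29 25 25 30 33 40 44 46 49 48 47 47]
 [21 22 27 25 29 28 27 28 28 28 29 30 29 30 27 27 29 29 30 29 32 29 29 29 29 29 30 29 28 25 24 21 27 30 35 39 43 46 46 46]
 [23 26 26 30 27 27 29 26 25 28 28 27 28 27 26 28 29 32 33 31 31 28 28 29 30 31 28 29 28 26 24 27 26 23 25 31 36 42 43 46]
 [20 22 22 24 24 23 25 26 27 25 29 32 35 36 29 25 34 38 39 40 36 34 30 33 29 29 29 28 30 27 26 25 24 24 23 23 23 33 37 42]
 [25 22 23 25 25 27 27 26 31 34 39 43 48 43 28 27 38 48 48 48 45 44 37 31 29 28 30 28 24 24 22 25 25 24 22 24 23 26 26 30]
 [33 34 32 34 38 37 38 39 43 47 50 51 47 37 26 25 40 50 51 52 49 52 45 41 31 29 27 28 26 25 26 26 25 22 23 23 22 25 22 25]
 [36 38 41 42 41 44 48 49 48 49 49 46 37 24 20 24 40 49 51 51 50 51 52 49 42 35 30 28 27 24 22 24 23 24 25 26 23 23 23 25]
 [34 35 40 39 44 44 46 46 46 39 36 30 22 20 22 24 37 48 50 51 51 52 53 48 53 49 44 37 36 33 26 27 23 27 24 23 21 24 21 24]
 [26 25 27 30 30 30 32 29 27 22 20 15 20 16 19 21 38 47 49 50 52 50 50 53 54 61 61 63 58 52 43 38 34 31 28 23 25 24 
[... 1755 characters left out ...]
14 14 16 18 17 20 19 27 39 50 52 50 53 52 53 52 49 48 46 42 36 31 26 25 26 32 35 34 36 37 35 37]
 [15 13 15 13 15 15 12 16 11 13 16 14 17 19 26 27 36 50 53 53 52 53 53 52 52 51 51 48 49 48 45 42 41 38 35 36 37 36 34 39]
 [17 13 14 12 14 18 18 15 13 14 12 16 17 17 26 30 37 46 54 49 51 51 53 50 53 51 51 51 53 51 51 50 52 52 44 41 37 33 36 37]
 [15 12 12 14 17 19 17 16 15 14 14 17 14 16 22 32 36 41 49 49 47 48 47 51 51 53 52 52 53 52 50 52 53 53 50 47 36 29 31 35]
 [14 15 18 14 13 16 18 17 15 15 11 16 11 16 19 24 31 38 39 43 41 35 36 39 47 52 51 51 53 52 52 50 51 51 53 49 36 30 27 28]]
[-0.39853405  0.66356508 -0.21040004] [-2.29901476 -4.15960157 -6.47246753] [0.56509486 0.06700159 0.11586003]
```

{"method": "carry_out", "body": {
  "moves": [0, 0.0, 0.0, -0.2, 0, 0, 0.2, 0.08, -0.12, 0, 0, 0.2, 0.08, -0.13, 0, 0, 0.2, 0.08, -0.12, 0, 0, 0.2, 0.08, -0.13, 0, 0, 0.2, 0.08, -0.12, 0, 0, 0.2, 0.08, -0.13, 0, 0, 0, 0, 0, 0, 0, 0, 0, 0, 0, 0, 0, 0, 0, 0]
}}

```text
clock: 23.9
position: [0.5778, 0.072, 0.107]
ee_rot: [0.0, -0.179, 0.984, 0.0]
contact_force: [-3.1, -3.1, -2.8]
width: 0.0416
```

{"method": "carry_out", "body": {
  "moves": [50, 0, 0, 0, 0, 51, 0, 0, 0, 0, 51.5, 0, 0, 0, 0, 52, 0, 0, 0, 0, 52, 0, 0, 0, 0, 53, 0, 0, 0, 0, 54, 0, 0, 0, 0, 56, 0, 0, 0, 0, 58, 0, 0, 0, 0, 60, 0, 0, 0, 0],
  "squeeze": 25
}}

```text
clock: 24.9
position: [0.5777, 0.072, 0.1069]
ee_rot: [0.0, -0.179, 0.984, 0.0]
contact_force: [0.9, 0.2, 0.2]
width: 0.0513
```

{"method": "carry_out", "body": {
  "moves": [65, 0, 0, 0, 0, 70, 0, 0, 0, 0, 75, 0, 0, 0, 0, 75, 0, 0, 0, 0, 75, -0.5, -0.2, 0, 0, 75, -1, -0.4, 0, 0, 75, -1, -0.4, 0, 0, 75, -2, -0.7, 0, 0, 75, -2, -0.7, 0, 0, 75, -2, -0.7, 0, 0]
}}

```text
clock: 25.9
position: [0.4908, 0.0405, 0.1068]
ee_rot: [-0.0, -0.179, 0.984, 0.0]
contact_force: [-0.1, -0.6, 0.6]
width: 0.064
```

```bash
python3 - <<'E'
from h import *
import sys
np.set_printoptions(threshold=sys.maxsize,linewidth=260)
i=m.get_image('side')[:,:,::-1];cv2.imwrite('pics/raw_s11.png',i)
t=m.get_image('top')[:,:,::-1];cv2.imwrite('pics/raw_t11.png',t)
w=m.get_image('wrist')[:,:,::-1];cv2.imwrite('pics/raw_w11.png',w)
a=cv2.resize(i[110:230,190:310],(400,400),interpolation=cv2.INTER_CUBIC);b=cv2.resize(t[90:180,150:240],(400,400),interpolation=cv2.INTER_CUBIC)
cv2.imwrite('pics/f11.png',np.hstack([a,b]))
s=m.get_state();print(s['moment'],s['contact_force'],s['position'],s['width'],s['clock'])
E
```

```text
[ 0.00971573 -0.04528976  0.04270767] [0.75433277 0.03426301 0.32710461] [0.49097659 0.04065878 0.10702245] 0.06411475272633471 26.05
```

View pics/f11.png

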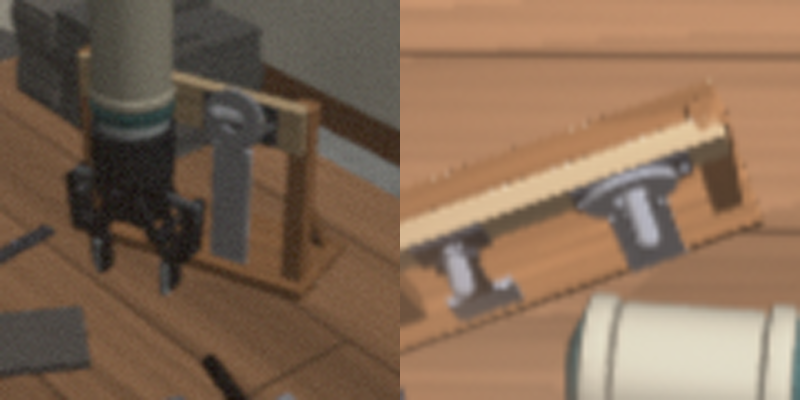

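{"method": "carry_out", "body": {
  "moves": [42, 0, 0, 3, 0, 42, 0, 0, 3, 0, 42, 0, 0, 1.3, 0, 42, 1.9, 0.7, 0, 0, 42, 1.9, 0.6, 0, 0, 42, 1.9, 0.7, 0, 0, 42, 1.9, 0.7, 0, 0, 42, 1.9, 0.7, 0, 0, 42, 1.9, 0.7, 0, 0, 42, 1.4, 0.5, 0, 0]
}}

```text
clock: 27.05
position: [0.623, 0.0877, 0.1797]
ee_rot: [0.001, -0.179, 0.984, 0.0]
contact_force: [-0.2, 0.4, 0.8]
width: 0.0361
```

{"method": "carry_out", "body": {
  "moves": [42, 0.3, 0.1, 0, 0, 42, 0.3, 0.1, 0, 0, 42, 0.2, 0.1, 0, 0, 42, 0.2, 0.1, 0, 0, 42, 0.2, 0.07, 0, 0, 42, 0.2, 0.07, 0, 0, 42, 0, 0, 0, 0, 42, 0, 0, 0, 0, 42, 0, 0, 0, 0, 42, 0, 0, 0, 0]
}}

```text
clock: 28.05
position: [0.6346, 0.0924, 0.1798]
ee_rot: [-0.0, -0.179, 0.984, 0.0]
contact_force: [-0.4, -0.0, -0.0]
width: 0.036
```

```bash
cat > q.py <<'E'
from h import *
s=m.get_state();k=np.array(s['position'])-[.671,.1067,.2];n=np.array([.936,.352,0]);y=np.array([-.352,.936,0])
print('x_h',k@n,'y_h',k@y,k[2]+.2,'F',np.array(s['contact_force']).round(1),'along n',np.array(s['contact_force'])@n,s['width'],s['clock'])
E
python3 q.py
```

```text
x_h -0.039125458346015156 y_h -0.0005897132437460617 0.17984113503528207 F [-0.4 -0.  -0. ] along n -0.33330843238884456 0.03603016206384104 28.05
```

{"method": "carry_out", "body": {
  "moves": [42, 0.2, 0.07, 0, 0, 42, 0.2, 0.07, 0, 0, 42, 0.2, 0.07, 0, 0, 42, 0.2, 0.07, 0, 0, 42, 0.1, 0.04, 0, 0, 42, 0.1, 0.04, 0, 0, 42, 0, 0, 0, 0, 42, 0, 0, 0, 0, 42, 0, 0, 0, 0, 42, 0, 0, 0, 0]
}}

```text
clock: 29.05
position: [0.6446, 0.096, 0.1799]
ee_rot: [-0.0, -0.179, 0.984, 0.0]
contact_force: [-0.0, -0.2, 0.6]
width: 0.036
```

```bash
python3 q.py
```

```text
x_h -0.02846173398932002 y_h -0.0007499824125797399 0.17986945382081454 F [-0.  -0.2  0.6] along n -0.08745123671176992 0.03599962576320852 29.05
```

{"method": "carry_out", "body": {
  "moves": [42, 0.1, 0.04, 0, 0, 42, 0.1, 0.04, 0, 0, 42, 0.1, 0.04, 0, 0, 42, 0.1, 0.04, 0, 0, 42, 0.1, 0.04, 0, 0, 42, 0.1, 0.04, 0, 0, 42, 0, 0, 0, 0, 42, 0, 0, 0, 0, 42, 0, 0, 0, 0, 42, 0, 0, 0, 0]
}}

```text
clock: 30.05
position: [0.6507, 0.0984, 0.1798]
ee_rot: [-0.0, -0.179, 0.984, 0.0]
contact_force: [0.7, 1.0, 0.4]
width: 0.0359
```

```bash
python3 q.py
```

```text
x_h -0.02195895943150112 y_h -0.0006246504103649913 0.17984681474858302 F [0.7 1.  0.4] along n 0.9756820020831986 0.03593658970072499 30.05
```

{"method": "carry_out", "body": {
  "moves": [42, 0.1, 0.04, 0, 0, 42, 0.1, 0.04, 0, 0, 42, 0.1, 0.04, 0, 0, 42, 0.1, 0.04, 0, 0, 42, 0, 0, 0, 0, 42, 0, 0, 0, 0, 42, 0, 0, 0, 0, 42, 0, 0, 0, 0, 42, 0, 0, 0, 0, 42, 0, 0, 0, 0]
}}

```text
clock: 31.05
position: [0.6528, 0.0992, 0.1798]
ee_rot: [-0.002, -0.179, 0.984, -0.0]
contact_force: [-4.2, -2.8, 3.0]
width: 0.036
```

```bash
python3 q.py
```

```text
x_h -0.019727733824449423 y_h -0.0006174844837463716 0.17978445676308982 F [-4.2 -2.8  3. ] along n -4.887563695490671 0.03600555862298183 31.05
```

{"method": "carry_out", "body": {
  "moves": [42, 0.2, 0.07, 0, 0, 42, 0, 0, 0, 0, 42, -0.3, -0.1, 0, 0, 42, -0.5, -0.2, 0, 0, 42, -1, -0.4, 0, 0, 42, -1.9, -0.7, 0, 0, 42, -1.9, -0.7, 0, 0, 42, -1.9, -0.7, 0, 0, 42, -1.9, -0.7, 0, 0, 42, -1.9, -0.7, 0, 0]
}}

```text
clock: 32.05
position: [0.5426, 0.0585, 0.1799]
ee_rot: [0.0, -0.179, 0.984, 0.0]
contact_force: [0.1, -0.3, -0.5]
width: 0.0361
```

{"method": "carry_out", "body": {
  "moves": [42, -2, -0.7, 0, 0, 42, -2, -0.7, 0, 0, 42, -2, -0.7, 0, 0, 42, 0, 0, 3, 0, 42, 0, 0, 3, 0, 42, 0, 0, 3, 0, 42, 0, 0, 0, 0, 42, 0, 0, 0, 0, 42, 0, 0, 0, 0, 42, 0, 0, 0, 0]
}}

```text
clock: 33.05
position: [0.4828, 0.0378, 0.2685]
ee_rot: [-0.001, -0.179, 0.984, 0.0]
contact_force: [-1.3, 0.7, -0.7]
width: 0.0359
```

```bash
python3 q.py; python3 - <<'E'
from h import *
i=m.get_image('side')[:,:,::-1];cv2.imwrite('pics/raw_s12.png',i)
t=m.get_image('top')[:,:,::-1];cv2.imwrite('pics/raw_t12.png',t)
o=cv2.imread('pics/raw_s11.png');p=cv2.imread('pics/raw_t11.png');t0=cv2.imread('pics/raw_top0.png')
# motion of ring in top view between before/after the push; bystanders vs start
for nm,a,b in(('top push',p,t),('side push',o,i)):
    d=cv2.absdiff(a,b).max(2); print(nm,(d[110:160,180:240] if nm[0]=='t' else d[125:195,245:275]).max())
d=cv2.absdiff(t,t0).max(2)>40; n,l,st,c=cv2.connectedComponentsWithStats(d.astype(np.uint8))
print([(s[:5].tolist()) for s in st[1:] if s[4]>12])
np.set_printoptions(linewidth=250)
S=cam('side');O=np.array([.671,.1067,.2]);h=np.array([.936,.352,0])
for x in(-.0035,-.015,-.025): print(x,'tail',proj(S,O+h*x+[0,0,-.0045-.166]),proj(cam('top'),O+h*x+[0,0,.0295]))
g=cv2.cvtColor(i,cv2.COLOR_BGR2GRAY); print(g[180:196,250:272])
E
```

```text
x_h -0.20038397845123831 y_h 0.0017110741452442827 0.2685206616952617 F [-1.3  0.7 -0.7] along n -0.9872089245634194 0.035927995025645955 33.05
top push 134
side push 116
[[192, 127, 20, 8, 58], [0, 131, 245, 253, 15608], [312, 172, 20, 48, 506], [261, 198, 43, 13, 223], [305, 206, 6, 6, 24], [0, 303, 51, 39, 864], [214, 323, 5, 15, 35], [223, 324, 45, 60, 737], [216, 338, 6, 7, 28], [205, 355, 6, 6, 23], [70, 367, 7, 6, 23]]
-0.0035 tail [[258.70686208 187.29070789]] [[200.05913951 129.75644155]]
-0.015 tail [[257.20512832 188.80879524]] [[201.33859899 133.306073  ]]
-0.025 tail [[255.88407155 190.14423807]] [[202.45349478 136.39915194]]
[[ 87  87  85  84  76  71  64  69  65  65  69  64  70  74  79  94  96  97 101  94  95  89]
 [ 94  96  92  88  71  67  65  68  66  68  67  69  72  71  85  93  99  97  94  98  98  99]
 [ 95  92  91  84  69  63  63  68  64  65  69  66  64  76  82  92  90  96  89  95  95  95]
 [ 96  96  96  86  69  63  68  64  70  66  67  66  68  73  79  91  91  91  92  92  92  92]
 [ 93  97  94  87  78  71  70  67  65  68  68  72  67  73  85  92  91  92  86  87  94  90
[... 303 characters left out ...]
4  95  92  93  86  86  82  88  89  92  92  92  97  94  95  96]
 [ 52  56  61  69  77  83  87  87  92  95  92  93  89  92  94  93  89  95  92  91  95  96]
 [ 58  54  52  58  58  59  61  72  82  90  91  95  91  89  89  90  89  92  91  92  90  89]
 [ 76  66  60  58  58  54  52  61  60  66  77  80  89  88  93  92  92  91  92  92  90  91]
 [ 88  87  80  73  68  60  58  54  48  51  57  60  66  74  83  83  89  87  94  95  95  90]
 [ 84  87  91  88  82  81  71  68  58  58  55  53  53  58  63  65  74  83  86  90  91  88]
 [ 84  86  82  82  83  85  87  82  74  70  64  61  56  55  57  51  56  62  61  77  81  88]
 [ 82  84  80  76  78  81  84  82  81  78  75  76  67  62  62  59  54  57  46  57  59  61]]
```

```bash
python3 -c "
from rig import manip as m
print(m.sign_off())"
```

```text
the job is handed in; nothing more can be done
None
```

The gauge now hangs by its eye on the free peg, pushed home, with the clamp left open, and I handed the job in at about 33 s of the 61 s allowed.

- **Clamp:** I pushed the handle past dead centre and it sprang open; the picture taken afterwards showed it tipped over.
- **Gauge:** The first grip, near the ring, was put back in the jig and the bar re-gripped nearer its tail. I tilted the ring up to about 45° against the rack's rail, threaded the eye onto the peg, let go, and pushed the ring to the foot with the fingers either side of the peg.

**Last checks**
- **Push home:** The push met about 5 N with the ring's near face about 9 mm from the plate. That leaves about 2 mm behind the 7 mm ring, so it is at the foot.
- **Hanging:** In the last side image the tail sits within about 1.5 pixels of where it should be for a gauge hanging straight at the plate.
- **Bystanders:** Comparing the top image with the first one, the changes were at the jig and clamp, the rack, and the arm and its surroundings. None was where a bystander lies.
- **Robot:** At hand-in it was about 150 mm clear of the peg, touching nothing.

**What disagreed or was not checked**
- **Wrist force:** While tilting the gauge on the rail it reached about 43 N, because the grip had not slackened. I think this came through the gauge. I could not rule out that some of it was the gripper touching a peg.
- **Final look:** The 12-picture limit was used up, so after the final push I compared pixel values only, without viewing a picture.

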